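# Release the interlocked bench clamp

### The arm

A 7-joint arm with a two-finger parallel gripper is mounted at the origin on the work surface. World frame = base frame: x ahead of the robot, y to its left, z up, the work surface at z = 0. Lengths are in mm, angles in rad, forces in N, time in s.
With the tool pointing down it reaches from about 425 to 875 mm from the base axis. Payload 4.7 kg.
Tool frame: the origin (TCP) lies midway between the tips of the shut fingers; the grasp point (between the pads) lies 19 mm behind it; z points along the fingers, y is the direction in which the jaws open and shut (so a half turn about z gives the same grasp; the last joint's range is limited). The gripper opens to 85 mm and grips with 20 to 120 N. Pads are 22 mm wide; open, the fingers measure 114 mm over their backs; the gripper's body (76 mm by 85 mm) begins 54 mm behind the grasp point. The pads swing forward as they close: fully open they stand 13 mm farther back than shut.
Start: joints at [1.345, 0.321, -0.07, 1.45, 0.023, 1.371, -0.057], TCP at [154.359, -631.425, 231.349] pointing down, gripper open.
Joint ranges: [-2.86, 2.86], [-0.3, 2.09], [-1.38, 1.24], [0.06, 2.45], [-1.56, 4.7], [0.09, 2.05], [-2.69, 2.69]. Speed limits (rad/s): [2.57, 2.57, 3.14, 3.14, 3.14, 3.14, 3.14].

### API

Orientations are given as [roll, pitch, yaw] about the fixed x, y, z axes, in that order (R = Rz(yaw) Ry(pitch) Rx(roll)).
In Python, from rig import state, get_image, camera_model, finish_job, look_for, masks_of gives the robot as it stands.
- The arm moves only by the shell command python3 -m inch 'ROWS' [FORCE]. ROWS is JSON, a list of rows, each a list of 7 numbers: the opening, from 0 (shut) to 1 (fully open), then the shift along the tool's x, y, z in m, then the turn, a rotation vector about the tool's x, y, z in degrees. A call has 1 to 12 rows; each row is the pose to reach, as a shift and turn from the pose commanded when the call began, along the tool's axes at that moment; what a row does not reach only later rows make up. A row lasts 1/8 s, in which the tool goes at most 62.5 mm and 10.7 degrees, less where a joint would pass 70% of its speed; a pose out of reach is approached as far as the arm can. A call with a gripper value outside its range is refused whole. The fingers move at their own pace and stop on an object; FORCE is the grip in N (left out, the last holds). Time passes only in rows, so rows that repeat a pose let the fingers close. It gives the time, the measured TCP pose, the force and the opening at its end, in the units of the state.
- state(): the state, without advancing time (a new reading comes with each control period).
- get_image(name): name is "scene" or "top" or "wrist"; returns the picture (384x512x3 uint8, blue, green, red); there is no depth.
- camera_model(name): a dict with "fx", "fy", "cx", "cy" (pixels), "R" (3x3) and "t" (3): a world point X has camera coordinates R X + t. Camera axes: x right, y down, z forward; pixel columns grow to the right and rows downward; lengths in mm; the calibration is good to about 2 mm. A picture is of the moment at which its call begins: read the wrist's pose just before it. camera_model takes no time and is no camera call; for the wrist camera it gives the pose at the moment of the call.
- finish_job(): hands the job in, once; it reports no verdict.
Trained networks look in the newest picture that a camera, given by its name, has taken for a name from the list of things; names that differ only in an ending like _2 or _b are one class to them, and where a whole thing is asked for, a point or a joint stands for the part that bears it (a point fixed in the world has none). Each returns a list of dicts, best first, with "p" (0 to 1); they miss things now and then, are a little off and sometimes report something else, mostly with a low value. They report only what shows in the picture. A call takes as long as a camera call.
- look_for(camera, query): "centre" ([column, row] in pixels, amid what is visible of it).
- masks_of(camera, query): "region" (384x512 bool, what is visible of it) and "centre" ([column, row] in pixels, amid what is visible of it).
The state is a dict: "clock": time; "joints": joint angles; "qd": joint speeds; "tau": joint torques, N m; "ee_pos": TCP position; "tcp_rot": TCP orientation; "force": force on the tool from outside, world axes, zero at the start; "torque": the same for the moment, N m; "gripper_width": finger opening in mm.
Only numpy, scipy, OpenCV 4.12 (cv2) and the standard library are available. Lean on these libraries where they do the work, as an engineer would, in place of code of your own. Each camera call takes 0.05 s, during which the arm holds its last target.

### The job

Unclamp the steel block in the bench fixture. First swing the lock lever (short arm, slim grip) outward until it comes up firmly against its end stop, which lifts the brass latch bar out of the clamp lever's notched disc; then swing the clamp lever (long arm, thick grip) outward to its own end stop so that the jaw opens fully, and let go. Feel for the stops and never force either lever; leave the block and the things lying around where they are.

Things in the scene. Friction and masses are not known exactly. Their poses are not given: they have to be found in the camera images.
- fixture: Aluminium clamping fixture, fixed to the bench, base plate 205 x 300 x 30 mm. Origin on its underside at bench level; z up, +x from levers to jaws, +y to the lock lever's side. Lever pivots at x -30 mm, y +60 (lock) and -60 mm (clamp), a brass latch bar between their hubs. Jaws and block beyond, tops 66 mm above the bench.
- lock_lever: Lock lever: steel arm, top 64 mm above the bench, over a grey hub cover. Origin on its vertical pivot axis at bench level; +x runs along the arm to the grip. Starts -0.35 to 1.15 rad out from the fixture's -x direction; swings outward (to +y, clockwise from above) against steady friction, about 3 N at the grip, and stays where left.
- lock_grip (a point): Centre of the lock lever's upright round black grip: 18 mm in diameter, from 64 to 114 mm above the bench, fixed to the arm 65 mm from the pivot axis; this point is 92 mm above the bench. Axes as the lock lever's.
- lock_hub (a point): On the lock lever's pivot axis, 50 mm above the bench, on the hub cover (66 mm across). The rigid end stop hides in it, set differently each time: 0.95 to 1.75 rad out from the fixture's -x direction, 0.6 to 1.3 rad from the start; find it by feel. The latch bar is lifted clear only in the last 0.04 to 0.07 rad before it. 10 to 20 N at the grip seats the lever; over about 30 N damages the stop.
- clamp_lever: Clamp lever: longer steel arm, top 64 mm above the bench, over a notched disc 60 mm across. Origin on its vertical pivot axis at bench level; +x runs along the arm to the grip. Starts along the fixture's -x; swings outward (to -y, counter-clockwise from above) 1.35 rad to a rigid stop, about 3 N at the grip, stays where left.
- clamp_grip (a point): Centre of the clamp lever's upright round black grip: 30 mm in diameter, from 64 to 114 mm above the bench, fixed to the arm 85 mm from the pivot axis; this point is 92 mm above the bench. While the bar is in the notch the lever blocks within 0.1 rad. Over about 30 N at the grip against bar or stop damages it; 10 to 20 N is right.
- jaw_mid (a point): Middle of the top of the moving jaw (20 x 140 x 36 mm steel), 66 mm above the bench. The clamp lever draws it 10 mm along the fixture's -x over its whole swing: x = +45 mm in the fixture's frame when clamped, +35 mm when fully open.
- block_mid (a point): Centre of the clamped steel block, 25 x 95 x 32 mm, standing on the base plate between the jaws. Stays there.
- bars_mid (a point): Centre of a pair of flat steel bars, 160 x 35 x 24 mm together, lying on the bench beside the fixture. To be left alone.
- tape_mid (a point): Centre of a tape measure, 62 x 58 x 30 mm, lying on the bench beside the fixture. To be left alone.
- spanner: A spanner lying on the bench at the near left, origin below its middle. To be left alone.

How it is judged (in metres and radians):
On the way, in this order (a step that is already met when the one before it is completed fails the run):
1. the lock lever is brought up firmly against its end stop (at least 8 N on the stop), the clamp still shut (contact force between lock_lever and fixture above 8 N and x of jaw_mid in the frame of fixture above 0.0435 m), for 0.1 s.
2. the clamp lever has opened the jaw by 9 mm or more (x of jaw_mid in the frame of fixture below 0.0362 m), for 0.2 s.
At the end, for the whole second after the job is handed in: The jaw stands open by at least 9 of its 10 mm (the clamp lever within about 0.13 rad of its end stop), the lock lever is left swung out (within 0.75 rad of the fixture's y axis), both levers are at rest, and the block is within 5 mm of where it was (x of jaw_mid in the frame of fixture below 0.0362 m and angle between the x axis of lock_lever and the y axis of fixture, either way round below 0.75 rad and angular speed of each of lock_lever, clamp_lever below 0.05 rad/s and distance of block_mid from where it was at the start of the episode below 0.005 m); the robot touches nothing.
It fails at once if the lock lever is forced: more than 90 N on its end stop inside the hub (about 35 N at the grip) (contact force between lock_lever and fixture above 90 N).
It fails at once if the clamp lever is forced: more than 120 N on its end stop or the latch bar (about 35 N at the grip) (contact force between clamp_lever and fixture above 120 N).
It fails at once if the block is displaced by more than 10 mm (distance of block_mid from where it was at the start of the episode above 0.01 m).
It fails at once if a bystander is moved by more than 20 mm (distance of any of bars_mid, tape_mid, spanner from where it was at the start of the episode above 0.02 m).
It also fails if it takes over 64 s, if anything falls off the work surface, if the arm or the gripper's body presses on something with over 40 N, if the wrist force passes 120 N, or if a joint passes its speed limit or range.

## Working session

There is one attempt and no reset: what is moved stays moved. The work goes in short steps, Python scripts to look and compute and a shell command to move; the robot and the scene stay as the last step left them, time stands still between calls to the robot, and variables do not carry over. Pictures are saved under pics/ and viewed, and the job is handed in when it is done.

```bash
ls; mkdir -p pics
python3 - <<'E'
from rig import *
import cv2,json
s=state();print(s)
for n in ("scene","top","wrist"):
    cv2.imwrite(f"pics/{n}0.png",get_image(n)); m=camera_model(n);print(n,m)
    for q in ["lock_grip","clamp_grip","lock_hub","jaw_mid","block_mid","fixture","clamp_lever","lock_lever"]:
        print(q,[( [round(float(v)) for v in d["centre"]],round(float(d["p"]),2)) for d in look_for(n,q)[:2]])
E
```

```text
pics
{'clock': 0.0, 'joints': array([ 1.34508004,  0.32179335, -0.07005975,  1.45170645,  0.02261429,
        1.37076869, -0.05690678]), 'qd': array([-0.00114764, -0.00166155,  0.00217723, -0.00084739,  0.00021579,
       -0.0002678 ,  0.00143676]), 'tau': array([ 4.46612330e-04, -4.93586719e+01, -3.81989591e-01, -3.14341557e+01,
        1.29254404e-02,  1.13577425e-02, -1.71224434e-05]), 'ee_pos': array([ 154.19444021, -630.88885323,  230.22676366]), 'tcp_rot': array([-3.13970705e+00,  1.20846410e-04,  2.39820024e-01]), 'force': array([-0.20950729, -0.65876393, -0.07313515]), 'torque': array([-0.00369212,  0.03952364, -0.01726086]), 'gripper_width': 85.68417252493272}
scene {'fx': 403.932007248169, 'fy': 403.932007248169, 'cx': 257.6975177390787, 'cy': 191.28569009884023, 'R': array([[ 0.56580288,  0.82450995,  0.00710212],
       [ 0.47328604, -0.3177055 , -0.8216225 ],
       [-0.67517954,  0.46823772, -0.56998774]]), 't': array([-326.71397387, -176.38418693, 1479.34926029])}
lock_grip [([289, 195], 0.58)]
clamp_grip [([254, 218], 0.74), ([299, 234], 0.23)]
lock_hub [([281, 238], 
[... 515 characters left out ...]
([260, 179], 0.92)]
lock_hub [([232, 139], 0.62), ([236, 164], 0.6)]
jaw_mid [([229, 152], 0.69)]
block_mid [([232, 137], 0.79), ([236, 163], 0.4)]
fixture [([237, 165], 0.96)]
clamp_lever [([259, 177], 0.57)]
lock_lever [([207, 187], 0.54)]
wrist {'fx': 320.56970139547997, 'fy': 320.56970139547997, 'cx': 254.1810445666255, 'cy': 189.07754856137151, 'R': array([[ 2.37799824e-01, -9.71314167e-01, -1.80358250e-04],
       [-9.29860173e-01, -2.27704602e-01,  2.88982132e-01],
       [-2.80733507e-01, -6.85521922e-02, -9.57334474e-01]]), 't': array([-648.85167426,  -36.79336228,  379.06681064])}
lock_grip []
clamp_grip []
lock_hub []
jaw_mid []
block_mid []
fixture []
clamp_lever []
lock_lever []
```

Run:
```python
import cv2
t=cv2.imread("pics/top0.png")[90:270,150:350]; cv2.imwrite("pics/topc.png",cv2.resize(t,None,fx=3.3,fy=3.3,interpolation=2))
t=cv2.imread("pics/scene0.png")[140:300,180:380]; cv2.imwrite("pics/scenec.png",cv2.resize(t,None,fx=3.7,fy=3.7,interpolation=2))
```

```text
(no output)
```

View pics/topc.png

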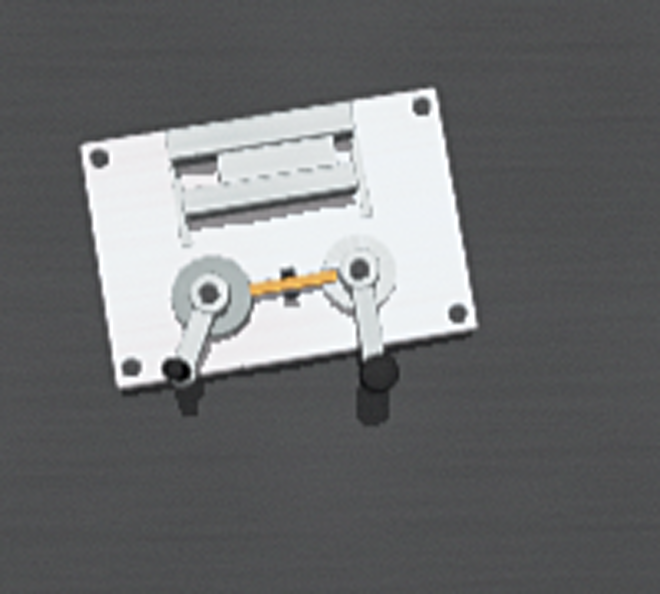

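View pics/scenec.png

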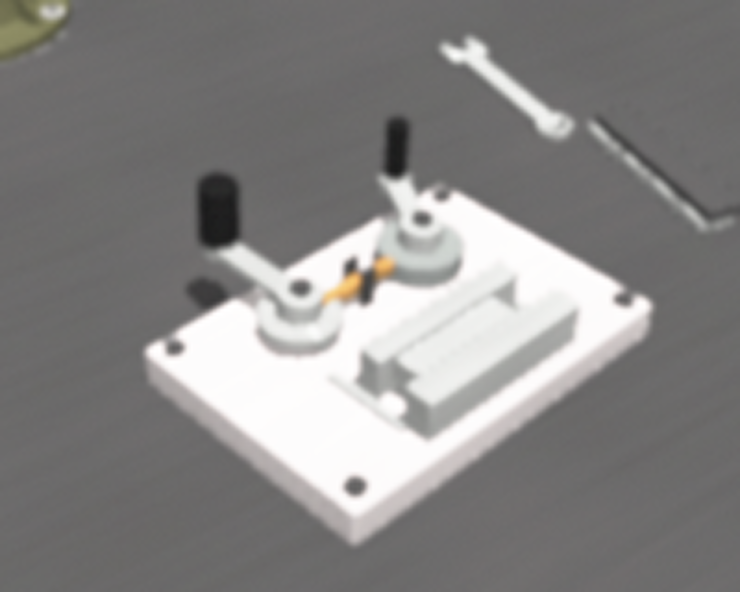

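View pics/top0.png

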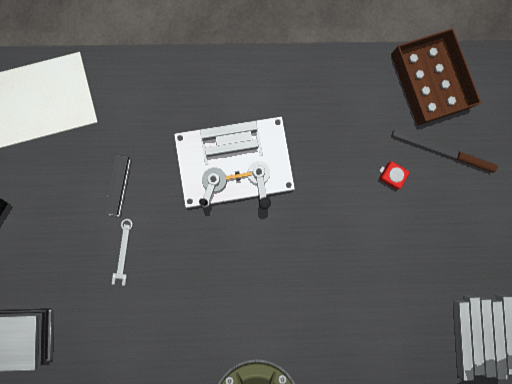

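View pics/scene0.png

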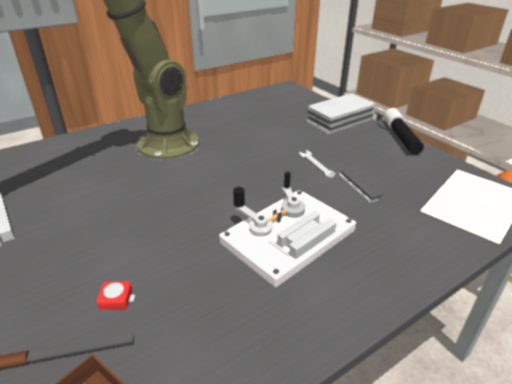

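```bash
cat > h.py <<'E'
import numpy as np
from rig import camera_model
def ray(n,p,z,m=None):
    m=m or camera_model(n);R=np.array(m["R"]);t=np.array(m["t"])
    d=R.T@np.array([(p[0]-m["cx"])/m["fx"],(p[1]-m["cy"])/m["fy"],1]);c=-R.T@t
    return (c+d*(z-c[2])/d[2])
E
python3 - <<'E'
from h import *
T=lambda c:(c[0]/3.3+150-.3,c[1]/3.3+90-.3)
S=lambda c:(c[0]/3.7+180-.3,c[1]/3.7+140-.3)
np.set_printoptions(precision=1,suppress=True)
P=[ray("top",T(c),30) for c in [(82,146),(435,89),(476,325),(118,387)]]
print(P, [np.linalg.norm(P[i]-P[i-1]) for i in range(4)])
src=np.array([[102.5,150],[102.5,-150],[-102.5,-150],[-102.5,150]])
# known: plate x extent? fit centre
A=np.array(P)[:,:2];c=A.mean(0);a=np.arctan2(*( (A-c)[:,::-1].T@np.ones(4)*0+1)) if 0 else None
B=A-c;U,_,V=np.linalg.svd(src.T@B);R=(U@V).T
yaw=np.arctan2(R[1,0],R[0,0]);print("centre",c,"yaw",yaw)
for n,q,f in (("lockpiv",(208,293),68),("clamppiv",(360,268),68),("lockgrip",(176,369),114),("clampgrip",(380,374),114)):
    p=ray("top",T(q),f)[:2];print(n,p,"in plate frame",R.T@(p-c))
for n,q,f in (("lockpiv",(422,219),68),("clamppiv",(300,289),68),("lockgrip",(398,121),114),("lockgripmid",(397,148),92),("clampgrip",(218,180),114),("clampgripmid",(218,210),92)):
    p=ray("scene",S(q),f)[:2];print("S",n,p,"in plate frame",R.T@(p-c))
for q in ["bars_mid","tape_mid","spanner"]:
    pass
E
```

```text
[array([729.1, 207.7,  30. ]), array([772.2, -85.5,  30. ]), array([ 574.3, -113.9,   30. ]), array([529.6, 179.4,  30. ])] [np.float64(201.42429680844597), np.float64(296.3035274680715), np.float64(199.94448654018223), np.float64(296.6329003778811)]
centre [651.3  46.9] yaw 0.14638407667477457
lockpiv [601.  101.4] in plate frame [-41.8  61.2]
clamppiv [618.5 -18.7] in plate frame [-42.  -60.1]
lockgrip [539.8 120.9] in plate frame [-99.5  89.4]
clampgrip [532.9 -30.7] in plate frame [-128.4  -59.5]
S lockpiv [601.1 100.3] in plate frame [-41.9  60.1]
S clamppiv [618.4 -19.3] in plate frame [-42.2 -60.8]
S lockgrip [542.7 120.9] in plate frame [-96.7  89.1]
S lockgripmid [545.1 119.5] in plate frame [-94.5  87.3]
S clampgrip [534.  -30.7] in plate frame [-127.4  -59.7]
S clampgripmid [538.1 -33.8] in plate frame [-123.8  -63.4]
```

```bash
cat >> h.py <<'E'
from rig import state
from scipy.spatial.transform import Rotation as Ro
def rel(x,y,z,yaw,s=None):
    s=s or state();R=Ro.from_euler("xyz",s["tcp_rot"])
    d=R.inv().apply(np.array([x,y,z])-s["ee_pos"])/1000
    t=(R.inv()*Ro.from_euler("xyz",[np.pi,0,yaw])).as_rotvec(degrees=True)
    return np.round(d,4).tolist(),np.round(t,1).tolist()
E
python3 -c "
from h import *
print(rel(400,-450,220,.8),rel(560,-200,200,1.6))"
```

```text
([0.2817, -0.1179, 0.0113], [0.0, 0.0, -32.1]) ([0.4965, -0.3227, 0.0313], [0.0, 0.0, -77.9])
```

```bash
python3 -m inch '[[1,0.055,-0.023,0.002,0,0,-8],[1,0.11,-0.046,0.004,0,0,-16],[1,0.165,-0.07,0.007,0,0,-24],[1,0.22,-0.093,0.01,0,0,-32],[1,0.275,-0.118,0.011,0,0,-40],[1,0.32,-0.16,0.014,0,0,-49],[1,0.36,-0.20,0.02,0,0,-58],[1,0.405,-0.24,0.025,0,0,-66],[1,0.45,-0.28,0.03,0,0,-74],[1,0.497,-0.323,0.031,0,0,-78],[1,0.497,-0.323,0.031,0,0,-78]]'; python3 -c "
from h import *
print(state()['joints'],rel(542,120.5,170,2.82))"
```

```text
clock: 2.72
ee_pos: [563.3, -192.3, 200.7]
tcp_rot: [3.139, -0.003, 1.612]
force: [0.1, 0.8, -0.2]
gripper_width: 85.1
[ 0.77270595  0.2689694  -0.5755746   1.61955897  0.14707748  1.29634325
  0.21514797] ([0.3133, -0.0084, 0.0316], [0.2, -0.1, -69.2])
```

```bash
python3 -m inch '[[1,0.045,-0.001,0.004,0,0,-10],[1,0.09,-0.002,0.008,0,0,-20],[1,0.135,-0.004,0.012,0,0,-30],[1,0.18,-0.005,0.016,0,0,-40],[1,0.225,-0.006,0.02,0,0,-50],[1,0.27,-0.007,0.025,0,0,-60],[1,0.305,-0.008,0.03,0,0,-69],[1,0.307,-0.008,0.03,0,0,-69],[1,0.307,-0.008,0.03,0,0,-69]]'
python3 - <<'E'
from h import *
from rig import *
import cv2
s=state();print(s['joints'],rel(542,120.5,170,2.82))
for n in ("wrist","scene"):
    m=camera_model(n);im=get_image(n);cv2.imwrite(f"pics/{n}1.png",im)
    for q,z in [("lock_grip",92),("clamp_grip",92),("lock_hub",50)]:
        print(n,q,[(np.round(d["centre"]),d["p"],ray(n,d["centre"],z,m)) for d in look_for(n,q)[:2]])
E
```

```text
clock: 3.85
ee_pos: [543.4, 105.5, 170.2]
tcp_rot: [-3.141, 0.0, 2.803]
force: [0.7, -0.7, 0.5]
gripper_width: 85.2
[ 0.53953977  0.25899536 -0.8904588   1.74930686  0.21359382  1.23476296
  0.82638152] ([0.0063, 0.0137, 0.0002], [-0.1, 0.0, -1.0])
wrist lock_grip [(array([273., 217.]), 0.58, array([561.80624991, 115.04528478,  92.        ]))]
wrist clamp_grip [(array([102., 255.]), 0.62, array([548.58253635, -18.72314059,  92.        ]))]
wrist lock_hub [(array([255., 253.]), 0.67, array([607.15346182,  85.09489153,  50.        ]))]
scene lock_grip [(array([288., 191.]), 0.76, array([591.48905931,  87.08609572,  92.        ])), (array([282., 237.]), 0.68, array([728.34812014, -36.53758574,  92.        ]))]
scene clamp_grip [(array([250., 220.]), 0.86, array([635.55214077, -61.61477098,  92.        ]))]
scene lock_hub [(array([282., 235.]), 0.79, array([683.60858162,  -2.676454  ,  50.        ]))]
```

View pics/wrist1.png

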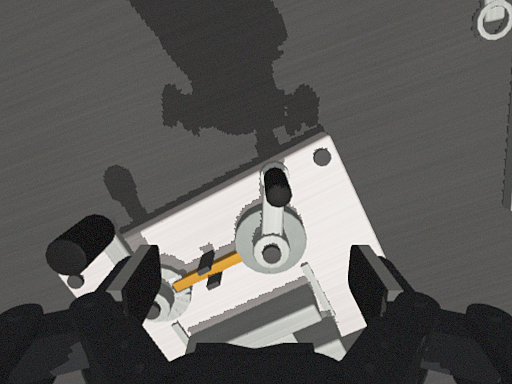

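View pics/scene1.png

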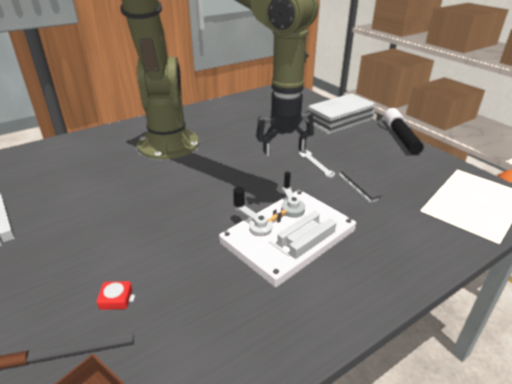

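Run:
```python
from h import *
from rig import *
m=camera_model("wrist")
L=ray("wrist",(271,254),68,m);G=ray("wrist",(279,194),114,m);d=(G-L)[:2]
print(L,G,np.linalg.norm(d),np.arctan2(d[1],d[0]));C=ray("wrist",(68,256),114,m);print(C)
```

```text
[603.03200379 102.14325838  68.        ] [539.32155686 126.40960125 114.        ] 68.17533603778186 2.7776726867467514
[533.88506071 -24.8961419  114.        ]
```

```bash
python3 -c "
from h import *
print(rel(540.5,122.5,78,2.8))"
```

```text
([0.0079, 0.0143, 0.0923], [-0.0, 0.0, 0.2])
```

```bash
python3 -m inch '[[1,0.008,0.014,0,0,0,0],[1,0.008,0.014,0.03,0,0,0],[1,0.008,0.014,0.06,0,0,0],[1,0.008,0.014,0.092,0,0,0],[1,0.008,0.014,0.092,0,0,0]]'
python3 - <<'E'
from h import *
from rig import *
import cv2
for n in ("wrist","scene"):
    im=get_image(n);cv2.imwrite(f"pics/{n}2.png",im)
E
```

```text
clock: 4.88
ee_pos: [537.9, 123.7, 76.3]
tcp_rot: [-3.14, -0.005, 2.807]
force: [-1.9, -0.1, 0.0]
gripper_width: 85.6
```

View pics/wrist2.png

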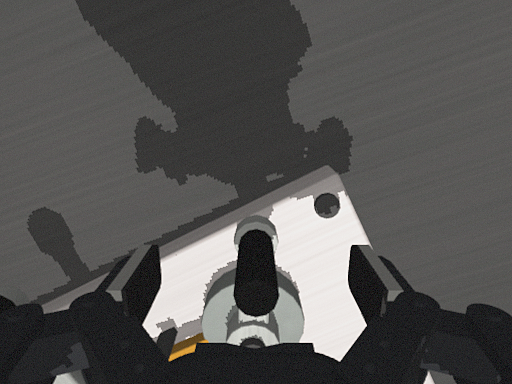

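```bash
python3 -m inch '[[0.3,0,0,0,0,0,0],[0.3,0,0,0,0,0,0],[0.3,0,0,0,0,0,0],[0.3,0,0,0,0,0,0],[0.12,0,0,0,0,0,0],[0.12,0,0,0,0,0,0],[0.12,0,0,0,0,0,0],[0.12,0,0,0,0,0,0]]' 40
python3 - <<'E'
from h import *
from rig import *
import cv2
for n in ("wrist","scene"):
    im=get_image(n);cv2.imwrite(f"pics/{n}3.png",im)
print(state())
E
```

```text
clock: 5.98
ee_pos: [540.3, 123.0, 78.5]
tcp_rot: [3.142, 0.0, 2.806]
force: [-1.3, -0.0, 4.8]
gripper_width: 16.5
{'clock': 6.075, 'joints': array([ 0.46269423,  0.36840044, -0.85766177,  1.84178133,  0.31516462,
        1.07375422,  0.72010121]), 'qd': array([-0.00202559,  0.00159686,  0.00086165,  0.00045164, -0.00010916,
        0.000948  , -0.00061848]), 'tau': array([ 2.37604044e-01, -3.52937222e+01, -7.40037471e+00, -2.57147098e+01,
        2.47416543e-01, -3.01706018e-01, -5.80658132e-03]), 'ee_pos': array([540.23814462, 122.97251995,  78.49697711]), 'tcp_rot': array([3.14158043e+00, 1.73974343e-04, 2.80554219e+00]), 'force': array([-1.47147321,  0.64733902,  4.946135  ]), 'torque': array([0.08426636, 0.26626587, 0.00526409]), 'gripper_width': 17.15135485986228}
```

View pics/wrist3.png

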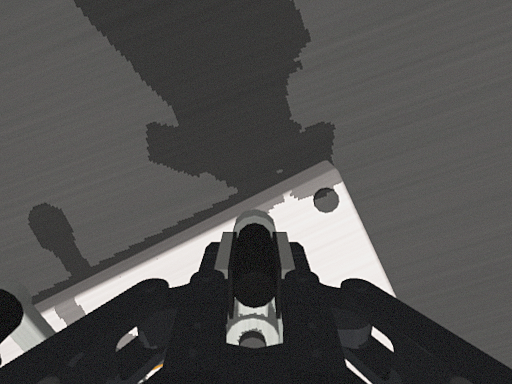

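```bash
python3 -m inch '[[0.12,-0.0002,0.0045,0,0,0,4],[0.12,-0.0006,0.009,0,0,0,8],[0.12,-0.0014,0.0135,0,0,0,12],[0.12,-0.0025,0.0179,0,0,0,16],[0.12,-0.0025,0.0179,0,0,0,16]]'
python3 - <<'E'
from h import *
s=state();p=s['ee_pos'][:2]-[601.5,101.3];print(p,np.hypot(*p),np.arctan2(p[1],p[0]),s['tcp_rot'],s['force'],s['gripper_width'])
R=Ro.from_euler("xyz",s["tcp_rot"]);print("toolF",R.inv().apply(s['force']))
E
```

```text
clock: 6.7
ee_pos: [548.9, 138.9, 78.5]
tcp_rot: [3.141, 0.001, 2.527]
force: [-0.3, -0.2, 3.8]
gripper_width: 17.2
[-52.64687228  37.62272662] 64.7082894174759 2.521119100806624 [3.14133057e+00 7.89503445e-04 2.52702639e+00] [-0.33429351 -0.15125503  3.84025479] 17.18871589394599
toolF [ 0.18287945 -0.31532747 -3.84048314]
```

```bash
cat > st.py <<'E'
from h import *
import sys
L=np.array([601.5,101.3]) if len(sys.argv)<2 else np.array([618.5,-19.0])
s=state();p=s['ee_pos'][:2]-L;R=Ro.from_euler("xyz",s["tcp_rot"])
print("r",np.hypot(*p).round(1),"ang",np.arctan2(p[1],p[0]).round(3),"yaw",s['tcp_rot'][2].round(3),"toolF",R.inv().apply(s['force']).round(1),"gw",round(s['gripper_width'],1))
E
python3 -m inch '[[0.12,-0.0002,0.0045,0,0,0,4],[0.12,-0.0006,0.009,0,0,0,8],[0.12,-0.0014,0.0135,0,0,0,12],[0.12,-0.0014,0.0135,0,0,0,12]]'; python3 st.py
```

```text
clock: 7.2
ee_pos: [557.9, 148.9, 78.5]
tcp_rot: [3.141, 0.001, 2.318]
force: [1.6, -0.2, 3.8]
gripper_width: 16.9
r 64.6 ang 2.312 yaw 2.318 toolF [-1.2  1.1 -3.8] gw 16.9
```

```bash
python3 -m inch '[[0.12,0,0.0023,0,0,0,2]]'; python3 st.py;python3 -m inch '[[0.12,0,0.0023,0,0,0,2]]'; python3 st.py
```

```text
clock: 7.32
ee_pos: [559.3, 150.1, 78.5]
tcp_rot: [-3.141, 0.001, 2.282]
force: [-1.0, -1.6, 4.2]
gripper_width: 16.7
r 64.5 ang 2.284 yaw 2.282 toolF [-0.5 -1.8 -4.2] gw 16.7
clock: 7.45
ee_pos: [561.1, 151.7, 78.5]
tcp_rot: [-3.142, 0.001, 2.246]
force: [0.3, -2.3, 5.4]
gripper_width: 16.6
r 64.5 ang 2.247 yaw 2.246 toolF [-1.9 -1.2 -5.4] gw 16.6
```

```bash
cat >> st.py <<'E'
fy=R.inv().apply(s['force'])[1]
sys.exit(1 if abs(fy)>7 else 0)
E
python3 -m inch '[[0.12,0,0.0015,0,0,0,1.3]]' >/dev/null && python3 st.py && python3 -m inch '[[0.12,0,0.0015,0,0,0,1.3]]' >/dev/null && python3 st.py && python3 -m inch '[[0.12,0,0.0015,0,0,0,1.3]]' >/dev/null && python3 st.py && python3 -m inch '[[0.12,0,0.0015,0,0,0,1.3]]' >/dev/null && python3 st.py && python3 -m inch '[[0.12,0,0.0015,0,0,0,1.3]]' >/dev/null && python3 st.py && python3 -m inch '[[0.12,0,0.0015,0,0,0,1.3]]' >/dev/null && python3 st.py
```

```text
r 64.5 ang 2.224 yaw 2.223 toolF [-0.8 -1.3 -4.9] gw 16.6
r 64.5 ang 2.202 yaw 2.201 toolF [-2.  -1.8 -5.8] gw 16.9
r 64.5 ang 2.178 yaw 2.178 toolF [-0.8 -1.1 -6.1] gw 16.6
r 64.5 ang 2.155 yaw 2.155 toolF [-2.  -1.2 -6.1] gw 16.9
r 64.4 ang 2.132 yaw 2.133 toolF [-2.  -2.4 -5.4] gw 17.2
r 64.4 ang 2.109 yaw 2.11 toolF [-2.1 -2.1 -5.7] gw 16.8
```

```bash
python3 -m inch '[[0.12,0,0.0015,0,0,0,1.3]]' >/dev/null && python3 st.py && python3 -m inch '[[0.12,0,0.0015,0,0,0,1.3]]' >/dev/null && python3 st.py && python3 -m inch '[[0.12,0,0.0015,0,0,0,1.3]]' >/dev/null && python3 st.py && python3 -m inch '[[0.12,0,0.0015,0,0,0,1.3]]' >/dev/null && python3 st.py && python3 -m inch '[[0.12,0,0.0015,0,0,0,1.3]]' >/dev/null && python3 st.py && python3 -m inch '[[0.12,0,0.0015,0,0,0,1.3]]' >/dev/null && python3 st.py && python3 -m inch '[[0.12,0,0.0015,0,0,0,1.3]]' >/dev/null && python3 st.py && python3 -m inch '[[0.12,0,0.0015,0,0,0,1.3]]' >/dev/null && python3 st.py
```

```text
r 64.4 ang 2.086 yaw 2.087 toolF [-2.2 -2.4 -5.8] gw 17.0
r 64.4 ang 2.064 yaw 2.064 toolF [-2.3 -1.4 -6.2] gw 16.9
r 64.4 ang 2.04 yaw 2.042 toolF [-1.9 -1.1 -5.9] gw 17.0
r 64.4 ang 2.017 yaw 2.019 toolF [-2.7 -1.3 -5.7] gw 16.5
r 64.4 ang 1.995 yaw 1.996 toolF [-2.4 -0.6 -5.8] gw 17.0
r 64.4 ang 1.972 yaw 1.974 toolF [-2.5 -1.4 -6.3] gw 16.9
r 64.3 ang 1.949 yaw 1.951 toolF [-1.9 -1.6 -6.5] gw 16.5
r 64.3 ang 1.926 yaw 1.928 toolF [-2.1 -1.5 -5.4] gw 16.9
```

```bash
python3 -m inch '[[0.12,0,0.0015,0,0,0,1.3]]' >/dev/null && python3 st.py && python3 -m inch '[[0.12,0,0.0015,0,0,0,1.3]]' >/dev/null && python3 st.py && python3 -m inch '[[0.12,0,0.0015,0,0,0,1.3]]' >/dev/null && python3 st.py && python3 -m inch '[[0.12,0,0.0015,0,0,0,1.3]]' >/dev/null && python3 st.py && python3 -m inch '[[0.12,0,0.0015,0,0,0,1.3]]' >/dev/null && python3 st.py && python3 -m inch '[[0.12,0,0.0015,0,0,0,1.3]]' >/dev/null && python3 st.py && python3 -m inch '[[0.12,0,0.0015,0,0,0,1.3]]' >/dev/null && python3 st.py && python3 -m inch '[[0.12,0,0.0015,0,0,0,1.3]]' >/dev/null && python3 st.py
```

```text
r 64.3 ang 1.906 yaw 1.906 toolF [-3.1 -2.6 -5.7] gw 16.9
r 64.3 ang 1.883 yaw 1.883 toolF [-2.9 -2.2 -6.2] gw 16.8
r 64.3 ang 1.86 yaw 1.86 toolF [-4.1 -1.7 -6.1] gw 16.9
r 64.3 ang 1.837 yaw 1.838 toolF [-3.2 -2.2 -5.8] gw 16.8
r 64.3 ang 1.814 yaw 1.815 toolF [-3.6 -2.7 -5.6] gw 16.9
r 64.2 ang 1.791 yaw 1.792 toolF [-3.7 -1.5 -6.3] gw 17.2
r 64.3 ang 1.768 yaw 1.769 toolF [-3.6 -1.1 -6.4] gw 17.2
r 64.3 ang 1.745 yaw 1.747 toolF [-2.6 -2.2 -6.7] gw 16.8
```

```bash
python3 -m inch '[[0.12,0,0.0015,0,0,0,1.3]]' >/dev/null && python3 st.py && python3 -m inch '[[0.12,0,0.0015,0,0,0,1.3]]' >/dev/null && python3 st.py && python3 -m inch '[[0.12,0,0.0015,0,0,0,1.3]]' >/dev/null && python3 st.py && python3 -m inch '[[0.12,0,0.0015,0,0,0,1.3]]' >/dev/null && python3 st.py && python3 -m inch '[[0.12,0,0.0015,0,0,0,1.3]]' >/dev/null && python3 st.py && python3 -m inch '[[0.12,0,0.0015,0,0,0,1.3]]' >/dev/null && python3 st.py
```

```text
r 64.2 ang 1.722 yaw 1.724 toolF [-3.  -1.8 -6.5] gw 16.7
r 64.2 ang 1.706 yaw 1.702 toolF [-3.3 -3.1 -7.9] gw 16.9
r 64.2 ang 1.692 yaw 1.68 toolF [ -3.6  -5.8 -10. ] gw 16.7
r 64.0 ang 1.686 yaw 1.656 toolF [ -5.6  -9.6 -12.5] gw 16.9
```

```bash
python3 -m inch '[[0.12,0,0.0012,0,0,0,0],[0.12,0,0.0012,0,0,0,0]]' >/dev/null ; python3 st.py
```

```text
r 64.0 ang 1.682 yaw 1.657 toolF [ -5.3 -10.7 -13.2] gw 16.8
```

```bash
python3 -m inch '[[0.12,0,0.0010,0,0,0,0],[0.12,0,0.0010,0,0,0,0]]' >/dev/null ; python3 st.py
python3 - <<'E'
import cv2
from rig import *
for n in ("wrist","scene","top"):
    im=get_image(n);cv2.imwrite(f"pics/{n}4.png",im)
t=cv2.imread("pics/scene4.png")[140:300,180:380]; cv2.imwrite("pics/scene4c.png",cv2.resize(t,None,fx=3.7,fy=3.7,interpolation=2))
E
```

```text
r 64.0 ang 1.678 yaw 1.657 toolF [ -5.6 -12.6 -14.2] gw 17.1
```

View pics/scene4c.png

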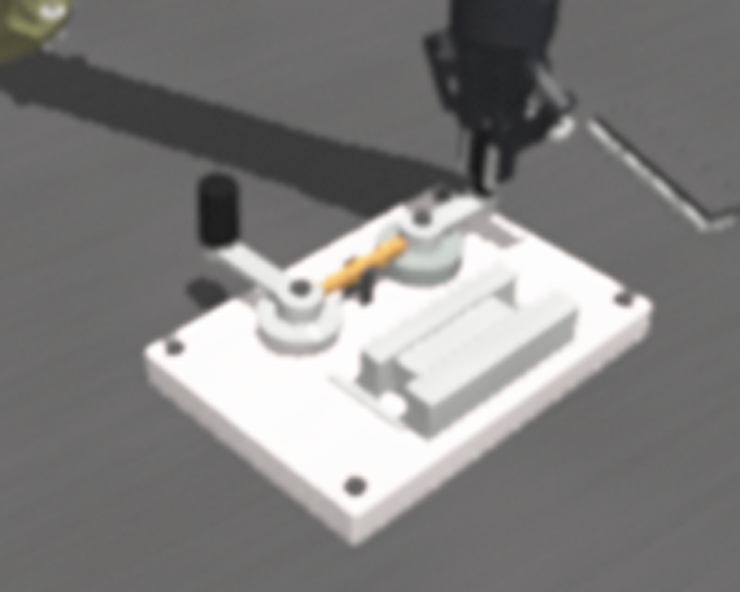

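```bash
python3 -m inch '[[0.12,0,0.0015,0,0,0,0],[0.12,0,0.0015,0,0,0,0],[0.12,0,0.0015,0,0,0,0]]' >/dev/null ; python3 st.py
```

```text
r 64.0 ang 1.671 yaw 1.657 toolF [ -5.1 -15.3 -17.3] gw 16.5
```

```bash
python3 -m inch '[[0.2,0,0,0,0,0,0],[0.3,0,0,0,0,0,0],[0.45,0,0,0,0,0,0],[0.6,0,0,0,0,0,0],[0.6,0,0,0,0,0,0],[0.6,0,0,-0.03,0,0,0],[0.6,0,0,-0.06,0,0,0],[0.6,0,0,-0.09,0,0,0],[0.6,0,0,-0.09,0,0,0]]' ; python3 st.py;  python3 - <<'E'
import cv2
from rig import *
from h import *
for n in ("scene","wrist"):
    im=get_image(n);cv2.imwrite(f"pics/{n}5.png",im)
t=cv2.imread("pics/scene5.png")[140:300,180:380]; cv2.imwrite("pics/scene5c.png",cv2.resize(t,None,fx=3.7,fy=3.7,interpolation=2))
print(rel(534.4,-31.4,170,.146),state()["joints"])
E
```

```text
clock: 12.85
ee_pos: [601.7, 168.2, 171.1]
tcp_rot: [3.136, -0.001, 1.657]
force: [-0.4, 0.4, -0.3]
gripper_width: 51.2
r 66.9 ang 1.567 yaw 1.657 toolF [ 0.5 -0.3  0.3] gw 51.2
([-0.1922, -0.0824, -0.0021], [0.0, 0.0, 86.6]) [ 0.19974518  0.36849746 -0.64229632  1.5871662   0.22858598  1.26245795
 -0.39385722]
```

View pics/scene5c.png

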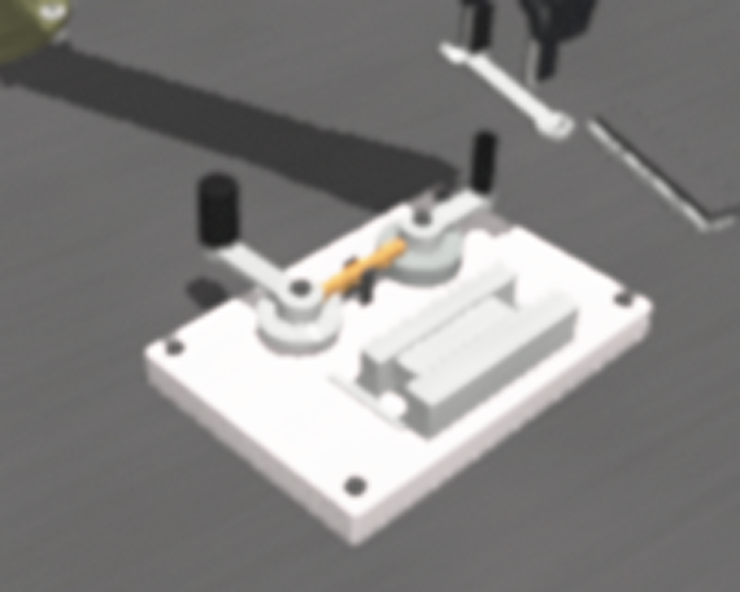

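View pics/wrist5.png

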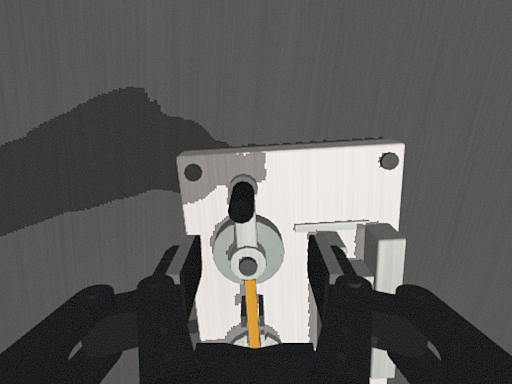

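```bash
python3 -m inch '[[1,-0.021,-0.009,0,0,0,10],[1,-0.042,-0.018,0,0,0,20],[1,-0.063,-0.027,0,0,0,30],[1,-0.085,-0.036,0,0,0,40],[1,-0.106,-0.046,0,0,0,50],[1,-0.128,-0.055,0,0,0,60],[1,-0.15,-0.064,0,0,0,70],[1,-0.17,-0.073,0,0,0,80],[1,-0.191,-0.082,0,0,0,86.6],[1,-0.191,-0.082,0,0,0,86.6],[1,-0.191,-0.082,0,0,0,86.6]]' ;  python3 - <<'E'
import cv2
from rig import *
from h import *
for n in ("wrist",):
    im=get_image(n);cv2.imwrite(f"pics/{n}6.png",im)
print(rel(534.4,-31,78,.146),state()["joints"])
E
```

```text
clock: 14.32
ee_pos: [534.6, -29.0, 167.5]
tcp_rot: [-3.141, 0.001, 0.148]
force: [-0.0, 0.9, -0.2]
gripper_width: 85.0
([-0.0007, 0.0024, 0.0898], [-0.1, 0.0, 0.2]) [ 0.35082991  0.14093662 -0.37461928  1.80765286  0.05422326  1.20377697
 -1.4618658 ]
```

View pics/wrist6.png

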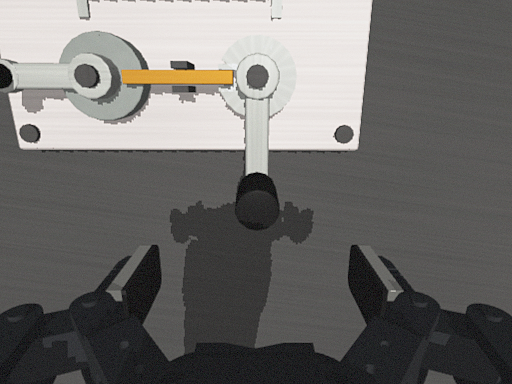

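```bash
python3 -c "
from h import *
print(ray('wrist',(258,207),114),ray('wrist',(258,76),68))"
python3 -m inch '[[1,-0.001,0.001,0,0,0,0],[1,-0.001,0.001,0.03,0,0,0],[1,-0.001,0.001,0.06,0,0,0],[1,-0.001,0.001,0.09,0,0,0],[1,-0.001,0.001,0.09,0,0,0],[0.6,-0.001,0.001,0.09,0,0,0],[0.6,-0.001,0.001,0.09,0,0,0],[0.6,-0.001,0.001,0.09,0,0,0]]' 40; python3 st.py c
```

```text
[538.04934595 -29.39999197 114.        ] [619.51042218 -17.35741512  68.        ]
clock: 15.38
ee_pos: [534.7, -31.3, 79.4]
tcp_rot: [3.141, -0.002, 0.146]
force: [0.4, -0.5, -0.3]
gripper_width: 51.3
r 84.7 ang -2.996 yaw 0.146 toolF [0.3 0.6 0.3] gw 51.3
```

```bash
python3 -m inch '[[0.25,0,0,0,0,0,0],[0.25,0,0,0,0,0,0],[0.25,0,0,0,0,0,0],[0.25,0,0,0,0,0,0],[0.25,0,0,0,0,0,0]]' 40; python3 st.py c
```

```text
clock: 16.0
ee_pos: [534.1, -31.3, 78.9]
tcp_rot: [3.141, -0.0, 0.146]
force: [-2.2, -0.2, 6.2]
gripper_width: 29.2
r 85.2 ang -2.997 yaw 0.146 toolF [-2.2 -0.1 -6.2] gw 29.2
```

```bash
python3 -m inch '[[0.25,0,0.003,0,0,0,-2]]' >/dev/null; python3 st.py c && python3 -m inch '[[0.25,0,0.003,0,0,0,-2]]' >/dev/null; python3 st.py c && python3 -m inch '[[0.25,0,0.003,0,0,0,-2]]' >/dev/null; python3 st.py c && python3 -m inch '[[0.25,0,0.003,0,0,0,-2]]' >/dev/null; python3 st.py c && python3 -m inch '[[0.25,0,0.003,0,0,0,-2]]' >/dev/null; python3 st.py c
```

```text
r 85.2 ang -2.966 yaw 0.181 toolF [-1.3 -1.7 -5.8] gw 29.1
r 85.2 ang -2.93 yaw 0.216 toolF [-1.3 -0.9 -4.9] gw 29.4
r 85.2 ang -2.895 yaw 0.251 toolF [-0.1 -1.9 -5.5] gw 29.2
r 85.2 ang -2.86 yaw 0.286 toolF [-1.1 -2.2 -4.8] gw 29.0
r 85.2 ang -2.825 yaw 0.321 toolF [ 0.2 -1.6 -3.9] gw 29.0
```

```bash
python3 -m inch '[[0.25,0.0002,0.0059,0,0,0,-4],[0.25,0.0008,0.0118,0,0,0,-8],[0.25,0.0019,0.0177,0,0,0,-12],[0.25,0.0033,0.0234,0,0,0,-16],[0.25,0.0051,0.0291,0,0,0,-20]]' >/dev/null; python3 st.py c
```

```text
r 85.0 ang -2.474 yaw 0.671 toolF [ 1.1 -1.4 -5.1] gw 29.3
```

```bash
python3 -m inch '[[0.25,0.0002,0.0059,0,0,0,-4],[0.25,0.0008,0.0118,0,0,0,-8],[0.25,0.0019,0.0177,0,0,0,-12],[0.25,0.0033,0.0234,0,0,0,-16],[0.25,0.0051,0.0291,0,0,0,-20]]' >/dev/null; python3 st.py c
```

```text
r 84.8 ang -2.123 yaw 1.02 toolF [ 1.3 -0.4 -3.9] gw 28.7
```

```bash
python3 -m inch '[[0.25,0.0002,0.0059,0,0,0,-4],[0.25,0.0008,0.0118,0,0,0,-8],[0.25,0.0019,0.0177,0,0,0,-12],[0.25,0.0033,0.0234,0,0,0,-16]]' >/dev/null; python3 st.py c
```

```text
r 84.8 ang -1.843 yaw 1.299 toolF [ 0.9 -1.1 -4.5] gw 29.1
```

```bash
python3 -m inch '[[0.25,0,0.003,0,0,0,-2]]' >/dev/null; python3 st.py c && python3 -m inch '[[0.25,0,0.003,0,0,0,-2]]' >/dev/null; python3 st.py c && python3 -m inch '[[0.25,0,0.003,0,0,0,-2]]' >/dev/null; python3 st.py c && python3 -m inch '[[0.25,0,0.0015,0,0,0,-1]]' >/dev/null; python3 st.py c && python3 -m inch '[[0.25,0,0.0015,0,0,0,-1]]' >/dev/null; python3 st.py c && python3 -m inch '[[0.25,0,0.0015,0,0,0,-1]]' >/dev/null; python3 st.py c && python3 -m inch '[[0.25,0,0.0015,0,0,0,-1]]' >/dev/null; python3 st.py c
```

```text
r 84.8 ang -1.808 yaw 1.333 toolF [ 1.4 -0.9 -4.7] gw 29.0
r 84.8 ang -1.774 yaw 1.368 toolF [ 0.9  0.  -5. ] gw 29.0
r 84.8 ang -1.738 yaw 1.403 toolF [ 1.4  0.5 -5.8] gw 28.9
r 84.8 ang -1.72 yaw 1.42 toolF [ 1.7  0.2 -5.3] gw 29.0
r 84.8 ang -1.703 yaw 1.438 toolF [ 1.5 -0.6 -4.8] gw 29.0
r 84.8 ang -1.686 yaw 1.455 toolF [ 1.9  1.5 -5.4] gw 29.0
r 84.8 ang -1.668 yaw 1.472 toolF [ 2.  -0.5 -4.2] gw 29.2
```

```bash
python3 -m inch '[[0.25,0,0.0015,0,0,0,-1]]' >/dev/null; python3 st.py c && python3 -m inch '[[0.25,0,0.0015,0,0,0,-1]]' >/dev/null; python3 st.py c && python3 -m inch '[[0.25,0,0.0015,0,0,0,-1]]' >/dev/null; python3 st.py c && python3 -m inch '[[0.25,0,0.0015,0,0,0,0]]' >/dev/null; python3 st.py c && python3 -m inch '[[0.25,0,0.0015,0,0,0,0]]' >/dev/null; python3 st.py c && python3 -m inch '[[0.25,0,0.0015,0,0,0,0]]' >/dev/null; python3 st.py c
```

```text
r 84.8 ang -1.65 yaw 1.49 toolF [ 2.8  0.2 -4.6] gw 28.8
r 84.8 ang -1.634 yaw 1.507 toolF [ 2.3 -0.7 -5.3] gw 29.2
r 84.8 ang -1.62 yaw 1.524 toolF [ 2.2 -1.3 -5.9] gw 29.2
r 84.8 ang -1.614 yaw 1.524 toolF [ 2.1 -6.6 -9.4] gw 28.8
r 84.8 ang -1.609 yaw 1.525 toolF [  1.9  -9.7 -12.6] gw 29.1
r 84.8 ang -1.609 yaw 1.525 toolF [  1.9  -9.7 -12.6] gw 29.1
```

```bash
python3 -m inch '[[0.25,0,0.001,0,0,0,0],[0.25,0,0.001,0,0,0,0],[0.25,0,0.001,0,0,0,0]]' >/dev/null; python3 st.py c; python3 -m inch '[[0.35,0,0.001,0,0,0,0],[0.5,0,0.001,0,0,0,0],[0.7,0,0.001,0,0,0,0],[0.7,0,0.001,0,0,0,0],[0.7,0,0.001,-0.02,0,0,0],[0.7,0,0.001,-0.05,0,0,0],[0.7,0,0.001,-0.09,0,0,0],[0.7,0,0.001,-0.12,0,0,0],[0.7,0,0.001,-0.14,0,0,0],[0.7,0,0.001,-0.14,0,0,0]]'
python3 - <<'E'
import cv2
from rig import *
for n in ("scene","top","wrist"):
    cv2.imwrite(f"pics/{n}7.png",get_image(n))
t=cv2.imread("pics/scene7.png")[140:300,180:380]; cv2.imwrite("pics/scene7c.png",cv2.resize(t,None,fx=3.7,fy=3.7,interpolation=2))
E
```

```text
r 84.8 ang -1.606 yaw 1.526 toolF [  2.1 -10.3 -12. ] gw 28.8
clock: 21.5
ee_pos: [620.0, -104.6, 220.5]
tcp_rot: [3.138, 0.001, 1.524]
force: [0.3, -0.7, 0.2]
gripper_width: 60.0
```

View pics/scene7c.png

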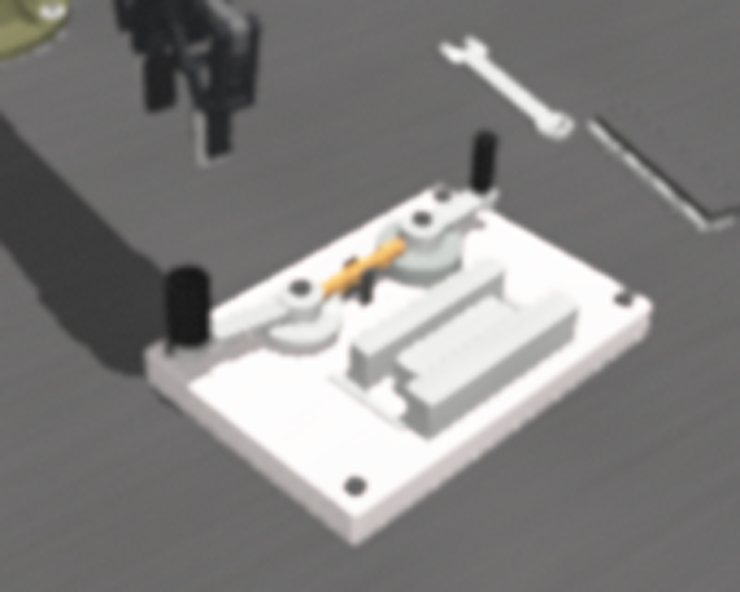

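View pics/wrist7.png

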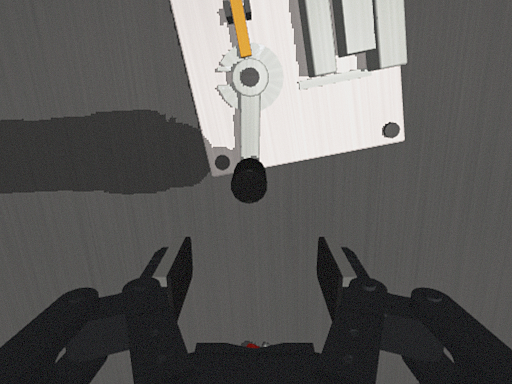

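Run:
```python
from rig import *
s=state();print(s["clock"],s["force"],abs(s["qd"]).max());print(finish_job())
```

```text
21.65 [0.54365213 0.421034   0.48574949] 0.0071861861062627675
the job is handed in; nothing more can be done
None
```

Both levers are swung out to their stops and the jaw is open. I handed the job in at 21.65 s; `finish_job` gives no verdict.

- **Lock lever:** I gripped it and swung it outward in small steps. It met its stop about 1.6 rad out and was seated with about 15 N along its swing at the grip. The scene picture showed the brass latch bar lifted, and it stayed up after I let go.
- **Clamp lever:** It moved freely through the first 0.17 rad, so the latch was clear. It met its stop at about 1.37 rad by my measurement, close to the 1.35 rad given, and was seated with about 10 N along its swing. I then let go and lifted straight up.

**Last checks:** The last pictures show a clear gap between the jaw and the block, with both levers where I left them and the spanner looking unmoved. The gripper was clear of everything, with about 0.5 N residual force and the arm at rest. I judged the jaw opening and the block's position from the pictures and did not measure them in millimetres. I did not compare the bars or the tape measure before and after.

**Disagreements:**
- My pixel estimates of the grips differed by up to about 6 mm between views, so I used averages.
- While each lever was pushed against its stop, the wrist also read 12 to 17 N along the tool's axis, well under the limits. I did not find the cause.

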